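Kick the finished tin out of the stand and hover the next one over the nest

ROBOT

A 6-joint arm with a two-finger parallel gripper is mounted at the origin on a cart in front of the work surface, level with it; the furniture and walls round the work are solid. World frame = base frame: x ahead of the robot, y to its left, z up, the work surface at z = 0. Lengths are in m, angles in degrees, forces in N, time in s.
With the tool pointing down it reaches from about 0.225 to 0.725 m from the base axis. Payload 3.1 kg.
Tool frame: the origin (TCP) lies at the very end of the fingers, on their centre line; the grasp point (between the pads) lies 19 mm behind it; x points along the fingers, z is the direction in which the jaws open and shut, and the axes are right-handed (so a half turn about x gives the same grasp; the last joint's range is limited). The gripper opens to 85 mm and grips with 20 to 120 N. Pads are 22 mm wide; open, the fingers measure 114 mm over their backs; the gripper's body (76 mm by 85 mm) begins 54 mm behind the grasp point. The pads swing forward as they close: fully open they stand 13 mm farther back than shut.
Start: joints at [67.506, 2.75, 5.684, 92.934, 0, 82.678], TCP at [0.137, 0.507, 0.231] pointing down, gripper open.
Joint ranges: [-166.93, 166.93], [-56.73, 111.36], [-69.38, 81.34], [-121.58, 131.49], [-85.45, 84.26], [-180, 180]. Speed limits (degrees/s): [159.86, 159.86, 180, 180, 180, 180].

INTERFACE

Orientations are given as [roll, pitch, yaw] about the fixed x, y, z axes, in that order (R = Rz(yaw) Ry(pitch) Rx(roll)).
In Python, from plant import ctrl, imaging, finish_job gives the robot as it stands.
- The arm moves only by the shell command python3 -m creep 'ROWS' [OPENING]. ROWS is JSON, a list that holds one entry, the list of rows, each a list of 4 numbers: the shift along the tool's x, y, z as a fraction of full scale, then the turn about the tool's x as a fraction of full scale. A call has exactly 8 rows; each row is the pose to reach, as a shift and turn from the pose commanded when the call began, along the tool's axes at that moment, turning the shorter way round; what a row does not reach only later rows make up. Full scale, the value 1, is 250 mm for a shift and 180 degrees for a turn. A row lasts 1/10 s, in which the tool goes at most 50 mm and 8.59 degrees, less where a joint would pass 70% of its speed; a pose out of reach is approached as far as the arm can. A call with a number of a shift or a turn outside -1 to 1 is refused whole. A call with a gripper value outside its range is refused whole. OPENING is the finger opening in mm, from 0 to 85.4, set as the call begins (- or left out, the last holds). The fingers move at their own pace and stop on an object; the grip force is fixed at half the most. Time passes only in rows, so rows that repeat a pose let the fingers close, or fill a call up. It gives the time, the measured TCP pose, the force and the opening at its end, in the units of the state.
- ctrl.get_obs(): the state, without advancing time (a new reading comes with each control period).
- imaging.camera(name): name is "side" or "top" or "wrist"; returns (picture, depth): 400x640x3 uint8, red, green, blue; 400x640 float32, m along the optical axis (not along the pixel's ray), 0 where there is no reading.
- imaging.camera_info(name): a dict with "vertical_fov" (degrees; the focal length in pixels is half the picture's height over the tangent of half this angle, whatever the lens; pixels are square), "cx", "cy" (the principal point, pixels), "dist_coeffs" ([k1, k2, p1, p2, k3] as OpenCV has them; the pictures are not rectified), "position" and "orientation" of the camera in the world. Camera axes: x right, y down, z forward; pixel columns grow to the right and rows downward; lengths in m; the calibration is good to about 2 mm. A picture is of the moment at which its call begins: read the wrist's pose just before it. camera_info takes no time and is no camera call; for the wrist camera it gives the pose at the moment of the call.
- finish_job(): hands the job in, once; it reports no verdict.
Trained networks look in the newest picture that a camera, given by its name, has taken for a name from the list of things; names that differ only in an ending like _2 or _b are one class to them, and where a whole thing is asked for, a point or a joint stands for the part that bears it (a point fixed in the world has none). Each returns a list of dicts, best first, with "score" (0 to 1); they miss things now and then, are a little off and sometimes report something else, mostly with a low value. They report only what shows in the picture. A call takes as long as a camera call. They do not tell look-alikes from the thing itself.
- imaging.trace(camera, query): "region" (400x640 bool, what is visible of it) and "box" ([centre column, centre row, width, height] in pixels, round what is visible of it).
The state is a dict: "clock": time; "q": joint angles; "joint_velocities": joint speeds; "joint_torque": joint torques, N m; "eef_pos": TCP position; "eef_rot": TCP orientation; "ft_force": force on the tool from outside, world axes, zero at the start; "wrist_torque": the same for the moment, N m; "finger_gap": opening from 0.0 (shut) to 1.0 (fully open).
Only numpy, scipy, OpenCV 4.12 (cv2) and the standard library are available. Lean on these libraries where they do the work, as an engineer would, in place of code of your own. Each camera call takes 0.05 s, during which the arm holds its last target.

TASK

First push the stand's treadle all the way down to its stop with the gripper and let it come up again, so that its kicker slides the finished tin out of the nest onto the ledge. Then fetch the small tin from the right of the bench, lift it over the row of jars and tins without disturbing them, and finish holding it upright and still, centred over the empty nest and about 1 cm above the bed without touching it, so that I can slip a paper disc under it; do not put it down or let it go.

Things in the scene. Friction and masses are not known exactly. Their poses are not given: they have to be found in the camera images.
- stand: Low wooden kick-out stand fixed to the bench, left of the middle: bed 108 mm (x) by 250 mm (y), top 30 mm above the bench, split by an 8 mm slot along y. Origin on the bench under the bed's middle; z up, y from the nest (right end) to the ledge (left end), x away from the robot; yaw -0.25 to 0.2 rad. Two rails along y, 66 mm apart inside, rise 10 mm above the bed.
- nest (a point): The nest: the spot on the bed's top where a tin's underside centre belongs, at (0, -0.07, 0.030) in the stand's frame, midway between two short dark lines across the slot, 62 mm apart. Axes as the stand's.
- ledge (a point): Middle of the ledge, the left half of the bed, on its top at (0, 0.06, 0.030) in the stand's frame. The ledge runs from y = 0 to 0.117, where an end stop 20 mm high closes it.
- kicker_top (a point): Middle of the top edge of the kicker, an upright plate 36 mm wide, 26 mm high on the bed right of the nest (y = -0.106 in the stand's frame at rest). It is geared to the treadle: slides 90 mm to +y as the treadle goes fully down and returns with it.
- treadle (a joint): Treadle angle: 0 = up at rest, 0.36 rad = down on its stop. It springs back up when released; at the pad it takes about 3.5 N to start and 7 to 8 N at the stop (plus 1 to 3 N for the sliding tin).
- treadle_pad (a point): Centre of the top of the treadle's pad, a ribbed dark steel plate 56 mm wide (stand's y) by 42 mm, jutting from the stand's near side. At rest about 66 mm above the bench, sloping 0.33 rad (near edge higher); at the stop about 38 mm lower and nearly level. It moves on an arc about the hinge, 100 mm behind it (stand's +x), 24 mm above the bench.
- tin_done: Finished tin: round open tin of set wax, 58 mm across, 50 mm high, 0.14 kg, standing in the nest at the start. Origin at the centre of its underside, z up. Only the kicker needs to move it.
- tin_next: Next tin: small round open tin of set wax, 53 mm across at the rim, 50 mm high, about 0.12 kg (varies), standing on the bench on the right, the smallest tin that stands on the bench itself. Filled to 35 mm. Origin at the centre of its underside, z up; can be gripped across its outside at any yaw.
- jar_tall: Bystander in the row: lidded jar, 84 mm across, 132 mm high. The row of four runs away from the robot (x about 0.40, 0.50, 0.60, 0.70; order varies) between tin_next and the stand. Origin at the centre of its underside, z up.
- jar_short: Bystander in the row: lidded jar, 78 mm across, 107 mm high. Origin at the centre of its underside, z up.
- brush_tin: Bystander in the row: small tin with an upright leaning brush, 130 by 68 mm over all, 142 mm high, the tallest of the row. Origin on the bench under the middle of its outline, z up.
- tin_wide: Bystander in the row: wide open tin, 89 mm across, 75 mm high. Origin at the centre of its underside, z up.
Mind the look-alikes: they are no part of the job. What is shaped like the tin_next but purple or red is not meant.

How it is judged (in metres and radians):
On the way, in this order (a step that is already met when the one before it is completed fails the run):
1. the treadle is pressed down to its stop (value of joint treadle above 0.335 rad), for 0.1 s.
2. the treadle is up again and the finished tin stands on the ledge (y of tin_done in the frame of stand above 0.005 m and z of tin_done in the frame of stand between 0.026 and 0.036 m and angle between tin_done's own z axis and vertical below 0.1 rad and value of joint treadle below 0.05 rad), for 0.2 s.
3. the next tin is lifted well clear of the bench in the gripper (height (world z) of tin_next above 0.08 m and contact force between the fingers and tin_next above 0.5 N), for 0.2 s.
At the end, for the whole second after the job is handed in: The next tin is gripped, still, upright within 0.1 rad, centred over the nest within 8 mm, 4 to 18 mm above the bed, touching neither stand nor finished tin; the finished tin stands upright on the ledge (centre past y = 0.005 of the stand); the treadle is up (all of step 2 and horizontal distance between tin_next and nest below 0.008 m and z of tin_next in the frame of nest between 0.004 and 0.018 m and angle between tin_next's own z axis and vertical below 0.1 rad and linear speed of each of tin_next, tin_done below 0.02 m/s and contact force between the fingers and tin_next above 0.5 N and contact force between tin_next and stand below 0.05 N and contact force between tin_next and tin_done below 0.05 N); the arm keeps its last pose, push and grip.
It fails at once if one of the row of jars and tins is shifted by more than 25 mm or tipped (distance of any of jar_tall, jar_short, brush_tin, tin_wide from where it was at the start of the episode above 0.025 m or angle between any of jar_tall, jar_short, brush_tin, tin_wide's own z axis and vertical above 0.3 rad).
It also fails if it takes over 67 s, if anything falls off the work surface, if the arm or the gripper's body presses on something with over 40 N, if the wrist force passes 120 N, or if a joint passes its speed limit or range.

## Working session

There is one attempt and no reset: what is moved stays moved. The work goes in short steps, Python scripts to look and compute and a shell command to move; the robot and the scene stay as the last step left them, time stands still between calls to the robot, and variables do not carry over. Pictures are saved under pics/ and viewed, and the job is handed in when it is done.

```bash
ls; mkdir -p pics; cat > h.py <<'E'
import numpy as np, cv2
from scipy.spatial.transform import Rotation as R
from plant import ctrl, imaging, finish_job
def K(info):
    f=200/np.tan(np.radians(info['vertical_fov'])/2)
    return np.array([[f,0,info['cx']],[0,f,info['cy']],[0,0,1.]])
def rot(o): 
    return R.from_euler('xyz',o,degrees=True).as_matrix()
def pix2world(info,uv,d):
    uv=np.asarray(uv,float).reshape(-1,1,2)
    n=cv2.undistortPoints(uv,K(info),np.array(info['dist_coeffs'],float)).reshape(-1,2)
    d=np.asarray(d).reshape(-1,1)
    P=np.hstack([n*d,d])
    return P@rot(info['orientation']).T+np.array(info['position'])
def cloud(info,depth,mask=None):
    m=depth>0
    if mask is not None: m&=mask
    v,u=np.nonzero(m)
    return pix2world(info,np.c_[u,v],depth[v,u]),np.c_[u,v]
def save(n,rgb): cv2.imwrite('pics/'+n+'.png',cv2.cvtColor(np.ascontiguousarray(rgb),cv2.COLOR_RGB2BGR))
E
python3 - <<'E'
from h import *
print(ctrl.get_obs())
for c in ['side','top']:
    i=imaging.camera_info(c);print(c,i)
    p,d=imaging.camera(c); save(c+'0',p); np.savez('pics/%s0.npz'%c,p=p,d=d)
E
```

```text
pics
{'clock': 0.0, 'q': array([6.75054082e+01, 2.78995746e+00, 5.59136155e+00, 9.29323998e+01,
       1.23497097e-03, 8.26786604e+01]), 'joint_velocities': array([-0.01371101,  0.07695224, -0.04422793, -0.07602836,  0.11116802,
       -0.0243588 ]), 'joint_torque': array([ 1.42128189e-03, -3.38782954e+01,  3.20016003e+01,  2.02100957e-02,
        7.67274150e-05, -2.16538880e-07]), 'eef_pos': array([0.13717644, 0.50613739, 0.23014159]), 'eef_rot': array([ 172.13851742,   89.86899848, -113.0347362 ]), 'ft_force': array([-0.66154013,  0.19179975, -0.61914934]), 'wrist_torque': array([-0.03862645, -0.01816095, -0.05087043]), 'finger_gap': 1.0023819785876054}
side {'vertical_fov': 49.4424618196855, 'cx': 318.64420802389253, 'cy': 197.2881441344813, 'dist_coeffs': array([-0.09204343,  0.        ,  0.        ,  0.        ,  0.        ]), 'position': array([0.5428885 , 0.97200576, 0.60226371]), 'orientation': array([-117.90224531,   -0.2551084 ,  179.48345524])}
top {'vertical_fov': 52.08314925519257, 'cx': 321.95675281378476, 'cy': 198.00624801945423, 'dist_coeffs': array([0.02327674, 0.        , 0.        , 0.        , 0.        ]), 'position': array([ 0.42689862, -0.07159262,  1.15451662]), 'orientation': array([-172.87822114,   -0.33537081,  -89.30401497])}
```

View pics/side0.png

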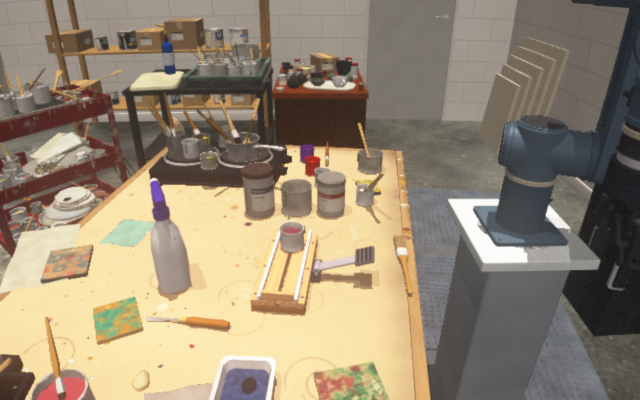

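View pics/top0.png

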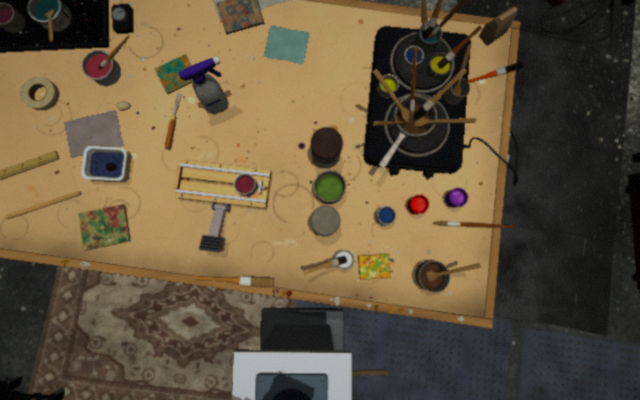

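The top picture shows the stand at about (223,186) with the finished tin at (246,184) and the treadle pad at (212,242). The row runs jar_tall (326,146), tin_wide (329,187), jar_short (325,221), brush_tin (335,261). Small tins on the bench are blue (386,215), red (418,204) and purple (456,197). There is a bigger tin with brushes at (432,275), and more tins stand on the hotplate at (388,85).

```bash
python3 - <<'E'
from h import *
for c in ['top','side']:
    p,d=imaging.camera(c); i=imaging.camera_info(c); np.savez('pics/%s1.npz'%c,p=p,d=d)
    if c=='top':
        big=cv2.resize(p[120:300,160:480],None,fx=2.5,fy=2.5,interpolation=cv2.INTER_CUBIC); save('topcrop',big)
    else: save('sidecrop',cv2.resize(p[130:320,240:440],None,fx=4,fy=3,interpolation=cv2.INTER_CUBIC)); 
    for n in ['stand','treadle_pad','kicker_top','tin_done','tin_next','jar_tall','jar_short','brush_tin','tin_wide']:
        for r in imaging.trace(c,n)[:4]:
            if r['score']<0.2: continue
            P,_=cloud(i,d,r['region'])
            if len(P)<3: continue
            print(c,n,round(r['score'],2),np.round(r['box']),'min',np.percentile(P,3,axis=0).round(3),'max',np.percentile(P,97,axis=0).round(3))
print(ctrl.get_obs()['clock'])
E
```

```text
top stand 0.87 [224. 207.  97.  90.] min [0.432 0.081 0.015] max [0.66  0.316 0.069]
top stand 0.57 [385. 217.  22.  19.] min [ 0.497 -0.276  0.005] max [ 0.543 -0.227  0.052]
top stand 0.5 [330. 263.  52.  28.] min [ 0.373 -0.158  0.019] max [ 0.421 -0.042  0.135]
top treadle_pad 0.92 [212. 229.  29.  52.] min [0.419 0.192 0.001] max [0.541 0.242 0.073]
top treadle_pad 0.34 [327. 148.  36.  42.] min [ 0.657 -0.12   0.018] max [ 0.734 -0.048  0.135]
top kicker_top 0.54 [329. 262.  52.  26.] min [ 0.373 -0.157  0.025] max [ 0.42  -0.042  0.136]
top kicker_top 0.38 [258. 186.   6.  10.] min [0.582 0.089 0.025] max [0.609 0.102 0.059]
top tin_done 0.65 [248. 185.  26.  22.] min [0.569 0.105 0.037] max [0.625 0.156 0.082]
top tin_next 0.95 [457. 197.  25.  22.] min [ 0.549 -0.47   0.005] max [ 0.597 -0.423  0.052]
top tin_next 0.75 [386. 214.  24.  20.] min [ 0.497 -0.275  0.006] max [ 0.543 -0.226  0.052]
top tin_next 0.59 [417. 206.  26.  22.] min [ 0.528 -0.365  0.001] max [ 0.575 -0.318  0.052]
top jar_tall 0.9 [327. 147.  33.  43.] min [ 0.657 -0.12   0.006] max [ 0.735 -0.048  0.13
[... 717 characters left out ...]
] max [ 0.593 -0.417  0.049]
side tin_next 0.49 [313. 166.  15.  22.] min [ 0.531 -0.364  0.004] max [ 0.573 -0.313  0.05 ]
side tin_next 0.41 [320. 174.  11.  19.] min [ 0.5   -0.277  0.012] max [ 0.541 -0.231  0.05 ]
side jar_tall 0.62 [257. 188.  33.  59.] min [ 0.657 -0.108  0.008] max [ 0.732 -0.042  0.132]
side jar_short 0.72 [333. 195.  28.  44.] min [ 0.463 -0.112  0.006] max [ 0.533 -0.044  0.107]
side jar_short 0.38 [325. 176.  16.  23.] min [ 0.5   -0.277  0.006] max [ 0.541 -0.232  0.05 ]
side brush_tin 0.95 [369. 189.  30.  32.] min [ 0.373 -0.16   0.003] max [ 0.422 -0.038  0.13 ]
side tin_wide 0.72 [295. 197.  32.  42.] min [ 0.555 -0.137  0.002] max [ 0.631 -0.051  0.075]
1.1
```

View pics/topcrop.png

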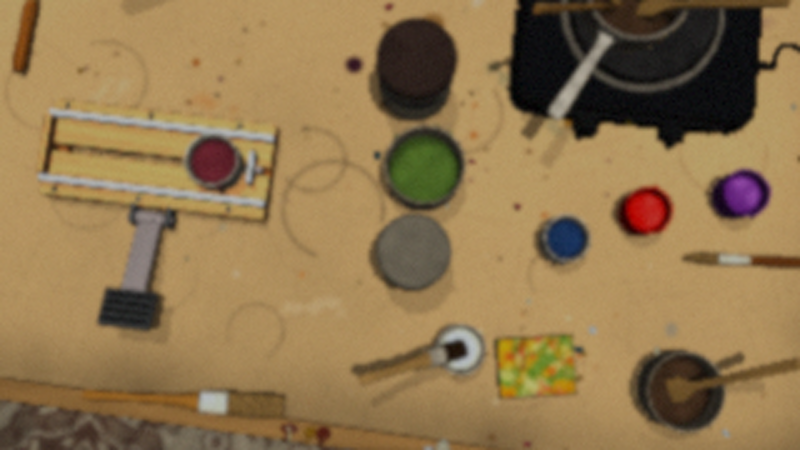

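View pics/sidecrop.png

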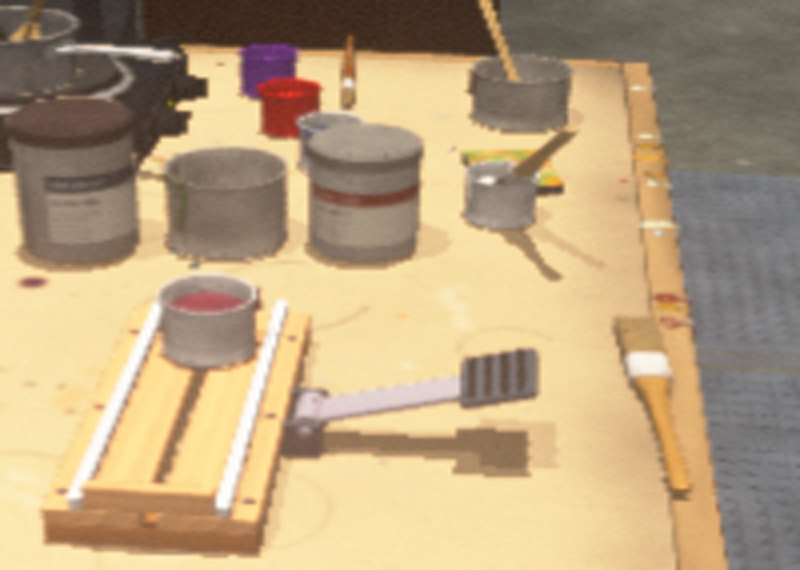

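The only candidates for tin_next are the metal tin with blue wax (386,215), the red one (418,204) and the purple one (456,197). Red and purple are excluded, so I choose the blue-filled one. The crops confirm it: a plain small metal tin on the bench. Next I'll fit the geometry.

```bash
cat > fit.py <<'E'
from h import *
from scipy.optimize import minimize
def standfit(P, verbose=True):
    # bed & rail points
    near=P[(P[:,0]>0.45)&(P[:,0]<0.72)&(P[:,1]>0.02)&(P[:,1]<0.38)]
    bed=near[(near[:,2]>0.022)&(near[:,2]<0.047)].astype(np.float32)
    hull=cv2.minAreaRect(bed[:,:2]);
    rail=near[(near[:,2]>0.036)&(near[:,2]<0.046)]
    return bed,rail,hull
def circ(P,r=None):
    f=lambda c: np.sum(np.minimum(np.abs(np.hypot(P[:,0]-c[0],P[:,1]-c[1])-c[2]),0.004)) 
    b=minimize(f,[*((P[:,:2].max(0)+P[:,:2].min(0))/2),np.ptp(P[:,0])/2],method='Nelder-Mead',options=dict(xatol=1e-5,fatol=1e-7,maxiter=2000))
    return b.x
E
python3 - <<'E'
from fit import *
for c in ['top','side']:
    z=np.load('pics/%s1.npz'%c); i=imaging.camera_info(c)
    P,uv=cloud(i,z['d'])
    bed,rail,h=standfit(P); print(c,len(bed),h)
    b=P[(abs(P[:,0]-.45)<.2)&(abs(P[:,1]-.0)<.02)&(abs(P[:,2])<.02)]
    print('bench z',np.median(b[:,2]), b[:,2].std())
    # height map ascii of pieces
    t=P[(abs(P[:,0]-.52)<.04)&(abs(P[:,1]+.25)<.04)]
    print('tin_next top z',np.percentile(t[:,2],[90,99]), 'n',len(t)); rim=t[t[:,2]>0.043]; print(circ(rim),len(rim), (rim.max(0)+rim.min(0))/2,np.ptp(rim,axis=0))
    t=P[(abs(P[:,0]-.597)<.04)&(abs(P[:,1]-.131)<.04)]; rim=t[(t[:,2]>0.073)]; print('done',circ(rim),len(rim),(rim.max(0)+rim.min(0))/2,np.ptp(rim,axis=0))
E
```

```text
Traceback (most recent call last):
  File "fit.py", line 7, in standfit
    hull=cv2.minAreaRect(bed[:,:2]);
cv2.error: OpenCV(4.12.0) /io/opencv/modules/imgproc/src/convhull.cpp:143: error: (-215:Assertion failed) total >= 0 && (depth == CV_32F || depth == CV_32S) in function 'convexHull'
```

```bash
python3 - <<'E'
from h import *
# top-down orthophoto from both views on 1 mm grid at stand
for c in ['top','side']:
    z=np.load('pics/%s1.npz'%c); i=imaging.camera_info(c)
    # reproject plane z=0.03 to image
    xs=np.arange(0.70,0.40,-0.0005); ys=np.arange(0.37,0.04,-0.0005)
    X,Y=np.meshgrid(xs,ys,indexing='ij')
    W=np.stack([X,Y,np.full_like(X,0.03)],-1).reshape(-1,3)
    Rm=rot(i['orientation']); t=-Rm.T@np.array(i['position'])
    uv,_=cv2.projectPoints(W,cv2.Rodrigues(Rm.T)[0],t,K(i),np.array(i['dist_coeffs']))
    m=uv.reshape(X.shape+(2,)).astype(np.float32)
    o=cv2.remap(z['p'],m[...,0],m[...,1],cv2.INTER_CUBIC)
    save('ortho_'+c,o)
E
```

```text
(no output)
```

View pics/ortho_top.png

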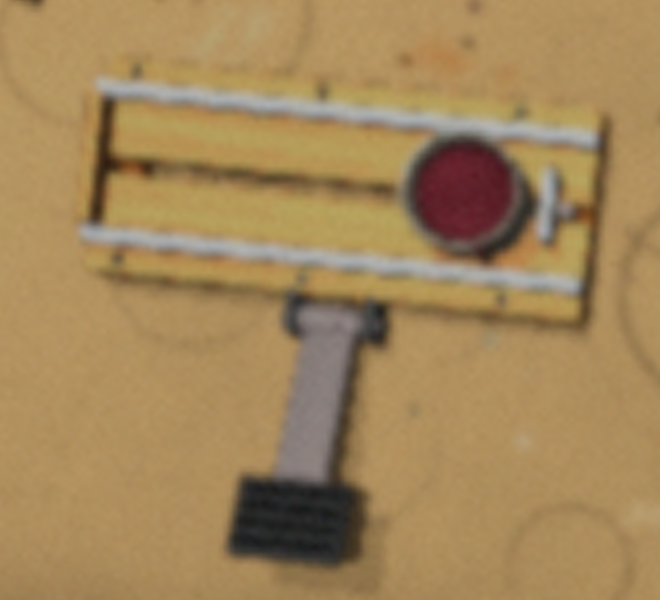

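View pics/ortho_side.png

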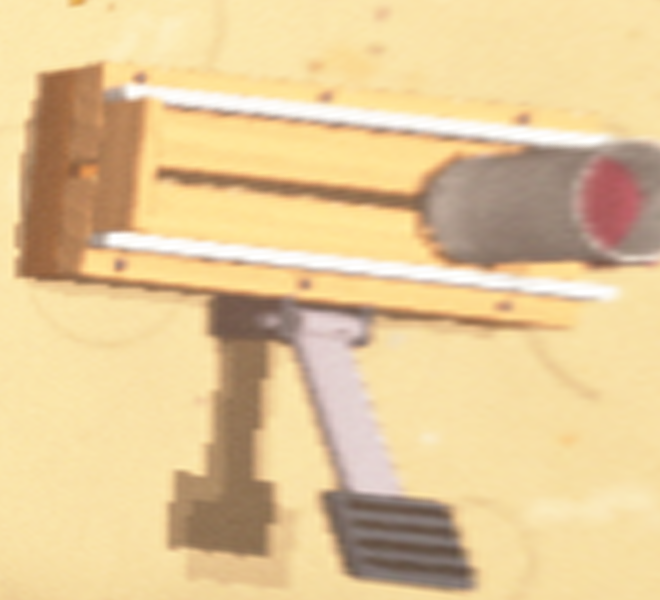

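```bash
sed -i 's/minAreaRect(bed\[:,:2\])/minAreaRect(np.ascontiguousarray(bed[:,:2],dtype=np.float32))/' fit.py; sed -i 's/hull=cv2/bed=bed.astype(np.float32); hull=cv2/' fit.py
python3 - <<'E'
from fit import *
for c in ['top','side']:
    z=np.load('pics/%s1.npz'%c); i=imaging.camera_info(c)
    P,uv=cloud(i,z['d']); print(P.shape,z['d'].dtype)
    b=P[(abs(P[:,0]-.45)<.2)&(abs(P[:,1]-.0)<.02)&(abs(P[:,2])<.02)]
    print('bench z',np.median(b[:,2]), b[:,2].std())
    near=P[(P[:,0]>0.45)&(P[:,0]<0.72)&(P[:,1]>0.02)&(P[:,1]<0.38)]
    yaw=-0.1075; Rm=np.array([[np.cos(yaw),-np.sin(yaw)],[np.sin(yaw),np.cos(yaw)]])
    L=near[:,:2]@Rm  # stand-aligned coords (unshifted)
    m=(near[:,2]>0.022)&(near[:,2]<0.036)
    print(len(near),m.sum())
    # restrict to top of bed
    for ax in (0,1):
        hh,e=np.histogram(L[m,ax],bins=np.arange(L[m,ax].min(),L[m,ax].max(),0.004)); print(ax,list(zip(e.round(3),hh)))
    o=np.array([0.606,0.199])@Rm
    t=P[(abs(P[:,0]-.52)<.04)&(abs(P[:,1]+.25)<.04)]
    rim=t[t[:,2]>0.043]; print('next',circ(rim),len(rim), (rim.max(0)+rim.min(0))/2,np.ptp(rim,axis=0))
    t=P[(abs(P[:,0]-.597)<.04)&(abs(P[:,1]-.131)<.04)]; rim=t[(t[:,2]>0.073)]; print('done',circ(rim),len(rim),(rim.max(0)+rim.min(0))/2,np.ptp(rim,axis=0))
    t=near[(near[:,2]>0.05)&(near[:,0]<.48)]; print('pad',t.mean(0),t.min(0),t.max(0),len(t))
E
```

```text
(254987, 3) float32
bench z 0.0003158758120420657 0.002201226803383031
11982 2529
0 [(np.float64(0.476), np.int64(3)), (np.float64(0.48), np.int64(0)), (np.float64(0.484), np.int64(3)), (np.float64(0.488), np.int64(5)), (np.float64(0.492), np.int64(11)), (np.float64(0.496), np.int64(12)), (np.float64(0.5), np.int64(14)), (np.float64(0.504), np.int64(23)), (np.float64(0.508), np.int64(25)), (np.float64(0.512), np.int64(27)), (np.float64(0.516), np.int64(25)), (np.float64(0.52), np.int64(10)), (np.float64(0.524), np.int64(100)), (np.float64(0.528), np.int64(129)), (np.float64(0.532), np.int64(129)), (np.float64(0.536), np.int64(130)), (np.float64(0.54), np.int64(30)), (np.float64(0.544), np.int64(6)), (np.float64(0.548), np.int64(101)), (np.float64(0.552), np.int64(114)), (np.float64(0.556), np.int64(105)), (np.float64(0.56), np.int64(99)), (np.float64(0.564), np.int64(96)), (np.float64(0.568), np.int64(92)), (np.float64(0.572), np.int64(84)), (np.float64(0.576), np.int64(42)), (np.float64(0.58), np.int64(4)), (np.float64(0.584), np.int64(66)), (np.float64(0.588), np.int64(88)), (np.fl
[... 6175 characters left out ...]
48)), (np.float64(0.35), np.int64(63)), (np.float64(0.354), np.int64(43)), (np.float64(0.358), np.int64(22)), (np.float64(0.362), np.int64(17)), (np.float64(0.366), np.int64(14)), (np.float64(0.37), np.int64(24)), (np.float64(0.374), np.int64(16)), (np.float64(0.378), np.int64(19)), (np.float64(0.382), np.int64(41)), (np.float64(0.386), np.int64(236))]
next [ 0.51809407 -0.248682    0.02436467] 51 [ 0.51901446 -0.25191574  0.04775457] [0.04942291 0.05331941 0.00864536]
done [0.59547099 0.1325327  0.02691918] 159 [0.59482893 0.13156842 0.07762352] [0.05693668 0.05983885 0.00915939]
pad [0.45865927 0.22135625 0.0567642 ] [0.4500057  0.19158009 0.05006648] [0.47508763 0.24730107 0.06386853] 123
```

```bash
cat > rel.py <<'E'
import sys
from h import *
# usage: rel.py x y z [jawyaw_deg]
o=ctrl.get_obs(); Rm=rot(o['eef_rot']); p=np.array(o['eef_pos'])
print('t',round(o['clock'],2),'p',p.round(4),'x',Rm[:,0].round(3),'y',Rm[:,1].round(3),'z',Rm[:,2].round(3),'f',o['ft_force'].round(1),'gap',round(o['finger_gap'],3),'q',o['q'].round(1))
if len(sys.argv)>3:
    d=Rm.T@(np.array([float(a) for a in sys.argv[1:4]])-p); print('shift mm',(d*1000).round(1),'frac',(d/0.25).round(4))
if len(sys.argv)>4:
    yaw=np.radians(float(sys.argv[4])); j=Rm.T@np.array([np.cos(yaw),np.sin(yaw),0]); a=np.degrees(np.arctan2(-j[1],j[2])); a=(a+90)%180-90
    print('turn deg',a.round(2),'frac',(a/180).round(4))
E
python3 rel.py 0.453 0.218 0.13 -6.16
```

```text
t 1.1 p [0.1374 0.5067 0.2313] x [-0.  0. -1.] y [-0.965  0.262  0.   ] z [0.262 0.965 0.   ] f [ 0.3  0.1 -0. ] gap 1.004 q [67.5  2.8  5.7 92.9  0.  82.7]
shift mm [ 101.3 -380.2 -196. ] frac [ 0.4052 -1.5207 -0.7842]
turn deg 80.99 frac 0.4499
```

```bash
python3 -m creep '[[[0.1,-0.9,-0.47,0.37],[0.1,-0.9,-0.47,0.37],[0.1,-0.9,-0.47,0.37],[0.1,-0.9,-0.47,0.37],[0.1,-0.9,-0.47,0.37],[0.1,-0.9,-0.47,0.37],[0.1,-0.9,-0.47,0.37],[0.1,-0.9,-0.47,0.37]]]' 0; python3 rel.py 0.453 0.218 0.10 -6.16
```

```text
clock: 1.9
eef_pos: [0.3244, 0.3337, 0.2063]
eef_rot: [151.3, 90.0, 159.1]
ft_force: [-0.0, 0.9, -0.1]
finger_gap: -0.002
t 1.9 p [0.3244 0.3337 0.2063] x [-0.  0. -1.] y [-0.136  0.991  0.   ] z [ 0.991  0.136 -0.   ] f [-0.   0.9 -0.1] gap -0.002 q [ 37.5  -6.4  -6.1  90.3   0.  119.7]
shift mm [ 106.3 -132.1  111.7] frac [ 0.425  -0.5283  0.4467]
turn deg 13.97 frac 0.0776
```

```bash
python3 -m creep '[[[0.1,-0.13,0.11,0.03],[0.2,-0.26,0.22,0.06],[0.3,-0.4,0.33,0.0776],[0.35,-0.5283,0.4467,0.0776],[0.425,-0.5283,0.4467,0.0776],[0.425,-0.5283,0.4467,0.0776],[0.425,-0.5283,0.4467,0.0776],[0.425,-0.5283,0.4467,0.0776]]]'; python3 rel.py 0.453 0.218 0.066 -6.16
python3 - <<'E'
from h import *
for c in ['top','side','wrist']:
    p,d=imaging.camera(c); i=imaging.camera_info(c); np.savez('pics/%s2.npz'%c,p=p,d=d,pos=i['position'],ori=i['orientation'])
    if c=='wrist': save('wrist2',p); print(i)
    else: save(c+'2',cv2.resize(p[120:320,160:400] if c=='top' else p[180:320,220:420],None,fx=3,fy=3,interpolation=cv2.INTER_CUBIC))
E
```

```text
clock: 2.7
eef_pos: [0.4534, 0.2205, 0.1013]
eef_rot: [29.4, 89.9, 23.7]
ft_force: [0.7, 0.3, -0.1]
finger_gap: -0.001
t 2.7 p [0.4534 0.2205 0.1013] x [ 0.002  0.001 -1.   ] y [0.099 0.995 0.001] z [ 0.995 -0.099  0.002] f [ 0.7  0.3 -0.1] gap -0.001 q [ 18.3   0.2 -11.7  78.    0.  114. ]
shift mm [35.3 -2.5 -0.2] frac [ 0.1413 -0.0102 -0.0008]
turn deg 0.5 frac 0.0028
{'vertical_fov': 67.34713609579607, 'cx': 321.629430498805, 'cy': 196.44743518384587, 'dist_coeffs': array([-0.03118949,  0.        ,  0.        ,  0.        ,  0.        ]), 'position': array([0.4613875 , 0.29627465, 0.24556099]), 'orientation': array([162.6088071 ,  -0.16317521,  -5.58709686])}
```

View pics/side2.png

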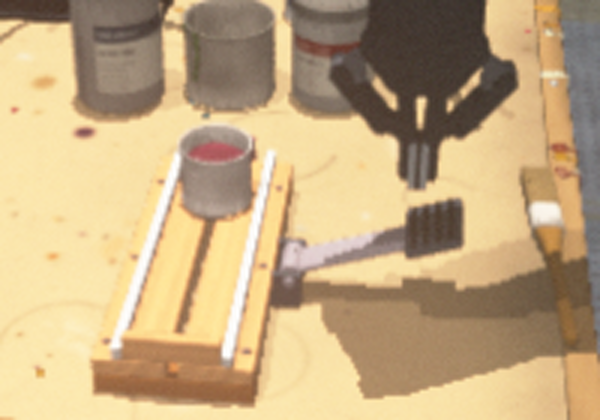

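View pics/wrist2.png

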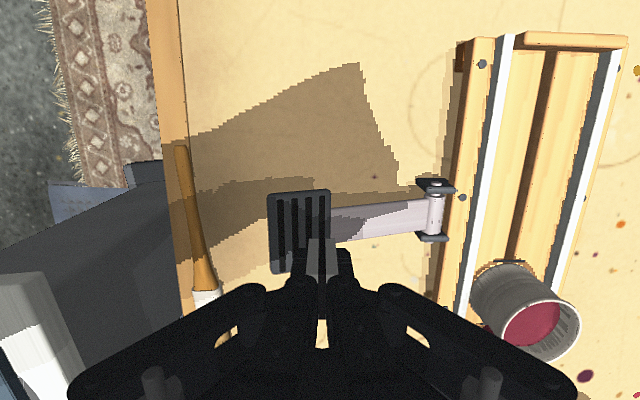

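View pics/top2.png

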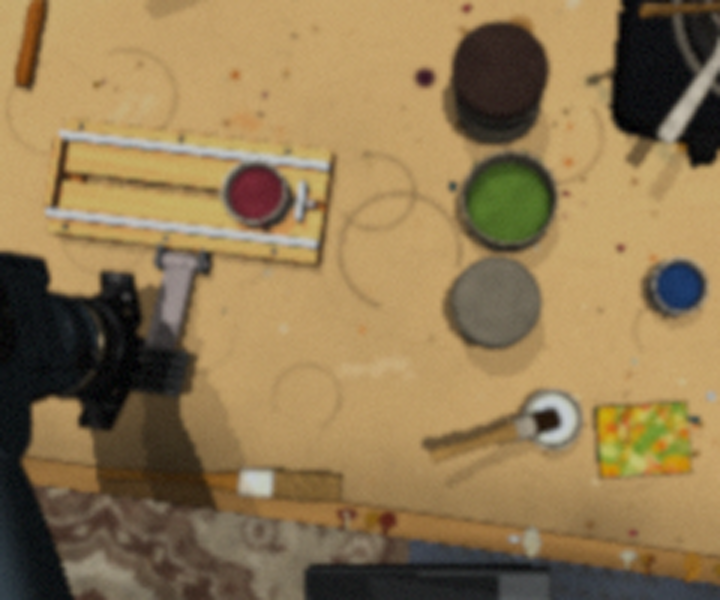

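```bash
python3 - <<'E'
from h import *
z=np.load('pics/wrist2.npz'); i=imaging.camera_info('wrist'); i['position']=z['pos'];i['orientation']=z['ori']
Rm=rot(i['orientation']); t=-Rm.T@np.array(i['position'])
W=np.array([[.453,.218,.1],[.453,.218,.06],[.453,.218,.066]])
print(cv2.projectPoints(W,cv2.Rodrigues(Rm.T)[0],t,K(i),np.array(i['dist_coeffs']))[0].reshape(-1,2))
P,uv=cloud(i,z['d'])
for u,v in [(300,193),(272,200),(272,265),(326,195),(326,230),(300,230),(290,270)]:
    d=z['d'][v,u]; print((u,v),pix2world(i,[[u,v]],[d]).round(4))
# stand corners via wrist depth
near=P[(P[:,0]>.48)&(P[:,0]<.72)&(P[:,1]>.02)&(P[:,1]<.36)&(P[:,2]>.026)&(P[:,2]<.036)]
yaw=-.1075;M=np.array([[np.cos(yaw),-np.sin(yaw)],[np.sin(yaw),np.cos(yaw)]])
L=near[:,:2]@M; print(L.min(0),L.max(0),np.percentile(L,[1,99],axis=0))
hh,e=np.histogram(L[:,0],bins=np.arange(.5,.65,.003));print(list(zip(e.round(3).tolist(),hh.tolist())))
E
```

```text
[[319.52239455 254.80369714]
 [319.75140071 225.855996  ]
 [319.72268585 229.47907279]]
(300, 193) [[0.4432 0.2437 0.0655]]
(272, 200) [[0.4267 0.2433 0.0737]]
(272, 265) [[0.4197 0.1986 0.0721]]
(326, 195) [[0.4592 0.2391 0.0601]]
(326, 230) [[0.4569 0.2155 0.0621]]
(300, 230) [[0.4403 0.2192 0.0667]]
(290, 270) [[0.4304 0.1919 0.0689]]
[0.4793574  0.15716247] [0.63561391 0.38761017] [[0.50035383 0.18087143]
 [0.63310417 0.38196949]]
[(0.5, 111), (0.503, 117), (0.506, 203), (0.509, 263), (0.512, 253), (0.515, 236), (0.518, 163), (0.521, 75), (0.524, 527), (0.527, 1460), (0.53, 1082), (0.533, 1062), (0.536, 1096), (0.539, 1648), (0.542, 15), (0.545, 0), (0.548, 0), (0.551, 244), (0.554, 1010), (0.557, 971), (0.56, 936), (0.563, 915), (0.566, 920), (0.569, 882), (0.572, 858), (0.575, 318), (0.578, 23), (0.581, 50), (0.584, 1595), (0.587, 898), (0.59, 834), (0.593, 850), (0.596, 845), (0.599, 865), (0.602, 854), (0.605, 864), (0.608, 866), (0.611, 1323), (0.614, 729), (0.617, 0), (0.62, 0), (0.623, 0), (0.626, 13), (0.629, 664), (0.632, 561), (0.635, 10), (0.638, 0), (0.641, 0), (0.644, 0), (0.647, 0)]
```

```bash
python3 rel.py 0.437 0.219 0.072 -6.16; python3 rel.py 0.437 0.219 0.03
```

```text
t 2.85 p [0.4535 0.2206 0.1014] x [ 0.002  0.001 -1.   ] y [0.098 0.995 0.001] z [ 0.995 -0.098  0.002] f [-0.3 -0.4 -0.3] gap 0.0 q [ 18.3   0.2 -11.7  77.9   0.  114. ]
shift mm [ 29.4  -3.2 -16.4] frac [ 0.1175 -0.013  -0.0655]
turn deg 0.51 frac 0.0028
t 2.85 p [0.4535 0.2206 0.1014] x [ 0.002  0.001 -1.   ] y [0.098 0.995 0.001] z [ 0.995 -0.098  0.002] f [-0.3 -0.4 -0.3] gap 0.0 q [ 18.3   0.2 -11.7  77.9   0.  114. ]
shift mm [ 71.4  -3.3 -16.5] frac [ 0.2855 -0.0132 -0.0658]
```

```bash
python3 -m creep '[[[0.05,-0.013,-0.065,0],[0.1,-0.013,-0.065,0],[0.13,-0.013,-0.065,0],[0.16,-0.013,-0.065,0],[0.19,-0.013,-0.065,0],[0.22,-0.013,-0.065,0],[0.25,-0.013,-0.065,0],[0.27,-0.013,-0.065,0]]]'; python3 rel.py 0.437 0.219 0.028
```

```text
clock: 3.65
eef_pos: [0.4363, 0.219, 0.0334]
eef_rot: [132.6, 89.9, 126.8]
ft_force: [-5.2, 1.5, 9.8]
finger_gap: -0.0
t 3.65 p [0.4363 0.219  0.0334] x [-0.002  0.002 -1.   ] y [0.099 0.995 0.002] z [ 0.995 -0.099 -0.002] f [-5.2  1.5  9.8] gap -0.0 q [ 1.870e+01  3.000e-01 -1.950e+01  7.020e+01  1.000e-01  1.144e+02]
shift mm [5.4 0.1 0.7] frac [0.0216 0.0003 0.0029]
```

```bash
python3 -m creep '[[[0.01,0,0,0],[0.016,0,0,0],[0.022,0,0,0],[0.028,0,0,0],[0.028,0,0,0],[0.028,0,0,0],[0.028,0,0,0],[0.028,0,0,0]]]'; python3 - <<'E'
from h import *
p,d=imaging.camera('side'); save('side3',cv2.resize(p[180:320,220:420],None,fx=3,fy=3,interpolation=cv2.INTER_CUBIC))
E
```

```text
clock: 4.45
eef_pos: [0.4361, 0.219, 0.0277]
eef_rot: [134.9, 89.9, 129.2]
ft_force: [-7.0, 0.0, 13.3]
finger_gap: 0.002
```

View pics/side3.png

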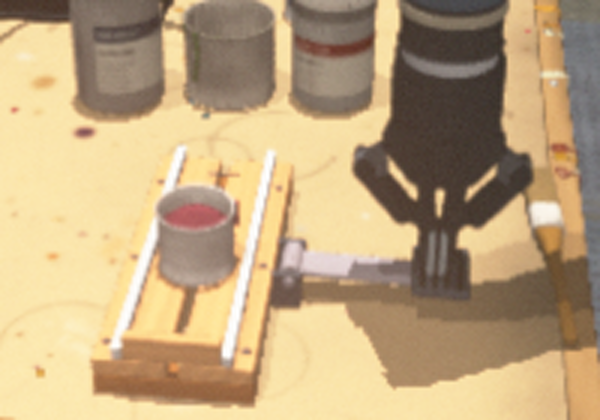

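```bash
python3 -m creep '[[[0.008,0,0,0],[0.014,0,0,0],[0.018,0,0,0],[0.018,0,0,0],[0.018,0,0,0],[0.018,0,0,0],[0.018,0,0,0],[0.018,0,0,0]]]'
```

```text
clock: 5.3
eef_pos: [0.4363, 0.2191, 0.027]
eef_rot: [116.7, 89.9, 111.0]
ft_force: [-14.7, -3.3, 30.4]
finger_gap: -0.004
```

At the stop: the force rose to 30 N while the tool moved only 0.7 mm. Releasing now.

```bash
python3 -m creep '[[[-0.04,0,0,0],[-0.1,0,0,0],[-0.16,0,0,0],[-0.24,0,0,0],[-0.36,0,0,0],[-0.5,0,0,0],[-0.66,0,0,0],[-0.7,0,0,0]]]' 85; python3 - <<'E'
from h import *
for c in ['side','top']:
    p,d=imaging.camera(c); np.savez('pics/%s4.npz'%c,p=p,d=d); save(c+'4',cv2.resize(p[180:320,220:420] if c=='side' else p[120:320,160:400],None,fx=3,fy=3,interpolation=cv2.INTER_CUBIC))
    i=imaging.camera_info(c)
    for r in imaging.trace(c,'tin_done')[:2]:
        P,_=cloud(i,d,r['region']); print(c,r['score'],np.percentile(P,3,axis=0).round(3),np.percentile(P,97,axis=0).round(3))
E
python3 rel.py 0.519 -0.25 0.2 -6.16
```

```text
clock: 6.1
eef_pos: [0.4398, 0.219, 0.2013]
eef_rot: [23.6, 89.5, 17.9]
ft_force: [1.5, 0.7, 0.5]
finger_gap: 0.997
side 0.68 [0.58  0.191 0.034] [0.631 0.245 0.08 ]
top 0.75 [0.583 0.19  0.032] [0.635 0.243 0.082]
t 6.3 p [0.4367 0.218  0.1949] x [-0.001 -0.    -1.   ] y [ 0.1    0.995 -0.001] z [ 0.995 -0.1   -0.001] f [-0.6 -0.8 -0.3] gap 0.995 q [ 18.6  -3.   -4.2  88.9  -0.  114.4]
shift mm [  -5.  -457.4  128.7] frac [-0.0201 -1.8296  0.515 ]
turn deg 0.42 frac 0.0023
```

View pics/side4.png

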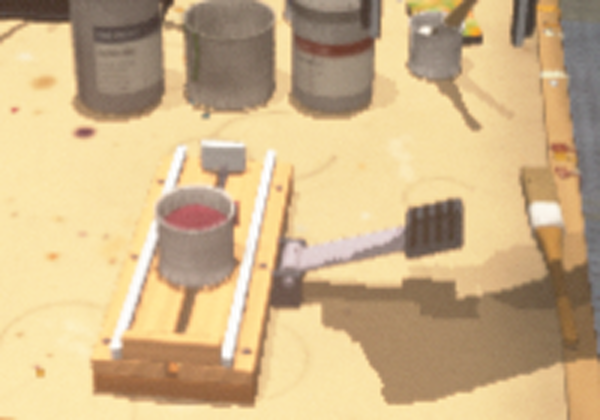

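View pics/top4.png

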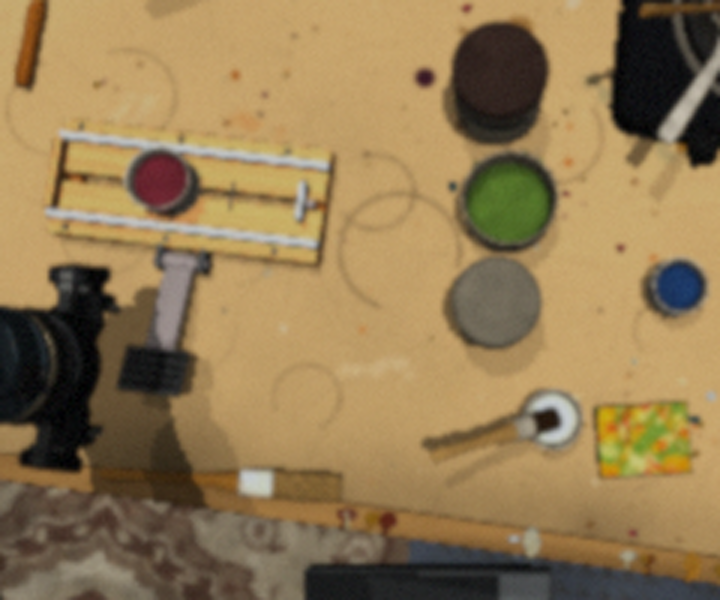

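The finished tin stands on the ledge (stand y ≈ +0.019) and the treadle is back up. Moving over to the blue-filled tin.

```bash
python3 -m creep '[[[-0.02,-0.17,0.05,0],[-0.02,-0.34,0.1,0],[-0.02,-0.53,0.15,0],[-0.02,-0.72,0.2,0],[-0.02,-0.9,0.25,0],[-0.02,-1,0.28,0],[-0.02,-1,0.28,0],[-0.02,-1,0.28,0]]]'; python3 rel.py 0.519 -0.25 0.2 -6.16
```

```text
clock: 7.1
eef_pos: [0.4802, -0.0378, 0.1986]
eef_rot: [166.3, 89.7, 160.5]
ft_force: [-0.1, 0.3, 0.3]
finger_gap: 0.995
t 7.1 p [ 0.4802 -0.0378  0.1986] x [-0.004  0.002 -1.   ] y [0.102 0.995 0.001] z [ 0.995 -0.102 -0.004] f [-0.1  0.3  0.3] gap 0.995 q [-12.5  -3.7  -4.5  89.5   0.   83.3]
shift mm [  -1.9 -207.2   60.2] frac [-0.0074 -0.8286  0.2407]
turn deg 0.33 frac 0.0018
```

```bash
python3 -m creep '[[[0,-0.17,0.05,0],[0,-0.34,0.1,0],[0,-0.53,0.15,0],[0,-0.72,0.2,0],[0.1,-0.8286,0.2407,0.002],[0.2,-0.8286,0.2407,0.002],[0.2,-0.8286,0.2407,0.002],[0.2,-0.8286,0.2407,0.002]]]'; python3 rel.py 0.519 -0.25 0.2 -6.16; python3 - <<'E'
from h import *
for c in ['wrist','top','side']:
    i=imaging.camera_info(c); p,d=imaging.camera(c); np.savez('pics/%s5.npz'%c,p=p,d=d,pos=i['position'],ori=i['orientation']); save(c+'5',p)
    for r in imaging.trace(c,'tin_next')[:3]:
        P,_=cloud(i,d,r['region']); print(c,r['score'],r['box'],np.percentile(P,3,axis=0).round(3),np.percentile(P,97,axis=0).round(3))
E
```

```text
clock: 7.9
eef_pos: [0.52, -0.2478, 0.1499]
eef_rot: [147.9, 89.8, 141.9]
ft_force: [0.1, 0.6, 0.2]
finger_gap: 0.998
t 7.9 p [ 0.52   -0.2478  0.1499] x [-0.003  0.002 -1.   ] y [0.104 0.995 0.002] z [ 0.995 -0.104 -0.003] f [0.1 0.6 0.2] gap 0.998 q [-32.2  10.4   4.7  84.5   0.   63.8]
shift mm [-50.1  -2.2  -0.9] frac [-0.2004 -0.0087 -0.0035]
turn deg 0.17 frac 0.0009
wrist 0.96 [367.1, 276.4, 58.8, 70.9] [ 0.53  -0.363  0.005] [ 0.576 -0.317  0.052]
wrist 0.91 [384.3, 341.2, 50.6, 44.5] [ 0.551 -0.444  0.004] [ 0.594 -0.42   0.051]
wrist 0.86 [321.6, 196.8, 64.3, 65.5] [ 0.499 -0.274  0.012] [ 0.544 -0.227  0.052]
top 0.58 [381.7, 215.5, 19.0, 21.6] [ 0.466 -0.259 -0.001] [ 0.543 -0.165  0.587]
side 0.75 [311.9, 166.2, 18.8, 18.7] [ 0.529 -0.365  0.009] [ 0.573 -0.313  0.05 ]
side 0.74 [307.6, 152.9, 14.0, 17.0] [ 0.547 -0.471  0.005] [ 0.593 -0.361  0.05 ]
side 0.52 [322.8, 168.4, 13.2, 8.0] [ 0.5   -0.278  0.034] [ 0.541 -0.23   0.049]
```

View pics/wrist5.png

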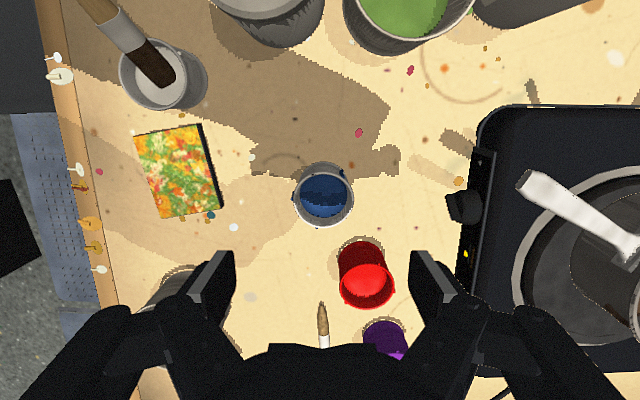

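View pics/top5.png

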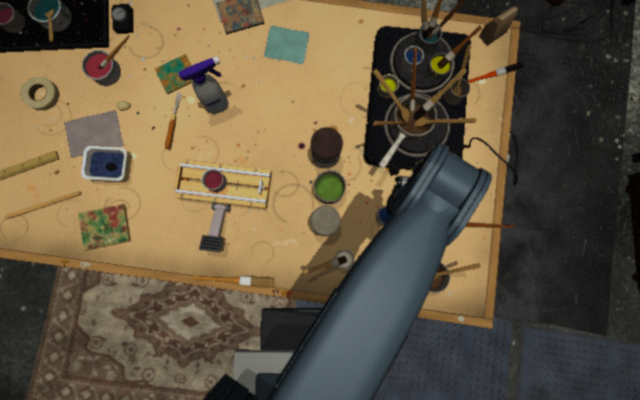

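```bash
python3 - <<'E'
from fit import *
z=np.load('pics/wrist5.npz'); i=imaging.camera_info('wrist'); i['position']=z['pos'];i['orientation']=z['ori']
P,uv=cloud(i,z['d'])
t=P[np.hypot(P[:,0]-.521,P[:,1]+.25)<.045]
print(np.percentile(t[:,2],[1,50,99.5]))
for lo,hi in [(.044,.06),(.047,.06),(.01,.03),(.03,.044)]:
    r=t[(t[:,2]>lo)&(t[:,2]<hi)&(np.hypot(t[:,0]-.521,t[:,1]+.25)<.032)]; print(lo,len(r),circ(r),(r.max(0)+r.min(0))/2,np.ptp(r,axis=0))
Rm=rot(i['orientation']); tt=-Rm.T@np.array(i['position'])
img=cv2.cvtColor(z['p'],cv2.COLOR_RGB2GRAY)
c=cv2.resize(z['p'][150:240,270:380],None,fx=6,fy=6,interpolation=cv2.INTER_CUBIC); 
a=np.linspace(0,2*np.pi,120)
for (x,y) in [(.5205,-.2505)]:
    W=np.c_[x+.0265*np.cos(a),y+.0265*np.sin(a),0*a+.05]
    q=cv2.projectPoints(W,cv2.Rodrigues(Rm.T)[0],tt,K(i),np.array(i['dist_coeffs']))[0].reshape(-1,2)
    for u in q: cv2.circle(c,(int((u[0]-270+.5)*6),int((u[1]-150+.5)*6)),1,(255,255,0),-1)
save('crop5',c)
E
```

```text
[0.00055569 0.23097553 0.24926359]
0.044 821 [ 0.5213875  -0.25056387  0.02408142] [ 0.52077603 -0.25132839  0.04870252] [0.05303106 0.05068715 0.0094021 ]
0.047 741 [ 0.52134561 -0.25075356  0.02418869] [ 0.52077603 -0.25132839  0.05020597] [0.05303106 0.05068715 0.00639521]
0.01 189 [ 0.52137641 -0.25015841  0.02317074] [ 0.5215631  -0.24384689  0.02002712] [0.04651927 0.03441074 0.01994246]
0.03 2047 [ 0.52087045 -0.25454684  0.01936609] [ 0.51915407 -0.25060939  0.03703388] [0.05021875 0.04742618 0.01387989]
```

View pics/crop5.png

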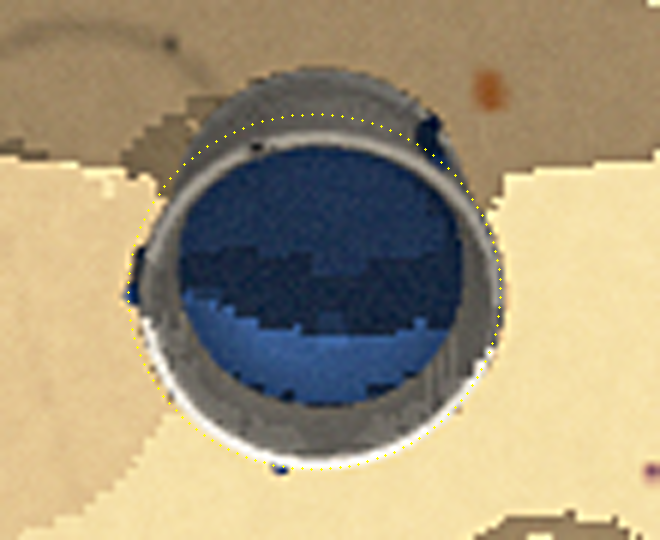

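A close crop of the wrist picture shows a metal tin with blue wax at (321,196), centred near (0.521,-0.251). Descending.

```bash
python3 rel.py 0.521 -0.251 0.013 -6.16
```

```text
t 8.2 p [ 0.5214 -0.2496  0.1528] x [ 0.002 -0.002 -1.   ] y [ 0.105  0.994 -0.001] z [ 0.994 -0.105  0.003] f [ 0.8 -0.4  0. ] gap 0.997 q [-32.2  10.3   4.9  84.5   0.   63.8]
shift mm [139.8  -1.3  -0.6] frac [ 0.5592 -0.0051 -0.0026]
turn deg 0.12 frac 0.0007
```

```bash
python3 -m creep '[[[0.12,-0.005,-0.002,0],[0.24,-0.005,-0.002,0],[0.34,-0.005,-0.002,0],[0.42,-0.005,-0.002,0],[0.48,-0.005,-0.002,0],[0.52,-0.005,-0.002,0],[0.54,-0.005,-0.002,0],[0.54,-0.005,-0.002,0]]]'; python3 rel.py 0.521 -0.251 0.013 -6.16
```

```text
clock: 9.0
eef_pos: [0.52, -0.251, 0.016]
eef_rot: [163.0, 90.0, 156.9]
ft_force: [-0.1, -0.4, 0.3]
finger_gap: 0.994
t 9.0 p [ 0.52  -0.251  0.016] x [-0.  0. -1.] y [0.106 0.994 0.   ] z [ 0.994 -0.106 -0.   ] f [-0.1 -0.4  0.3] gap 0.994 q [-32.4  14.   -6.6  69.4  -0.   63.7]
shift mm [3.  0.1 1. ] frac [0.0121 0.0003 0.0041]
turn deg 0.07 frac 0.0004
```

```bash
python3 -m creep '[[[0.006,0,0.003,0],[0.006,0,0.003,0],[0.006,0,0.003,0],[0.006,0,0.003,0],[0.006,0,0.003,0],[0.006,0,0.003,0],[0.006,0,0.003,0],[0.006,0,0.003,0]]]' 0; python3 rel.py 0.521 -0.251 0.2; python3 - <<'E'
from h import *
p,d=imaging.camera('wrist'); save('wrist6',p)
E
```

```text
clock: 9.8
eef_pos: [0.5216, -0.2517, 0.0159]
eef_rot: [-26.7, 89.9, -32.8]
ft_force: [-0.6, 0.2, 5.6]
finger_gap: 0.589
t 9.8 p [ 0.5216 -0.2517  0.0159] x [ 0.002 -0.001 -1.   ] y [ 0.106  0.994 -0.001] z [ 0.994 -0.106  0.002] f [-0.6  0.2  5.6] gap 0.589 q [-32.4  14.1  -6.5  69.3  -0.   63.7]
shift mm [-184.1    0.4   -0.2] frac [-0.7364  0.0017 -0.001 ]
```

View pics/wrist6.png

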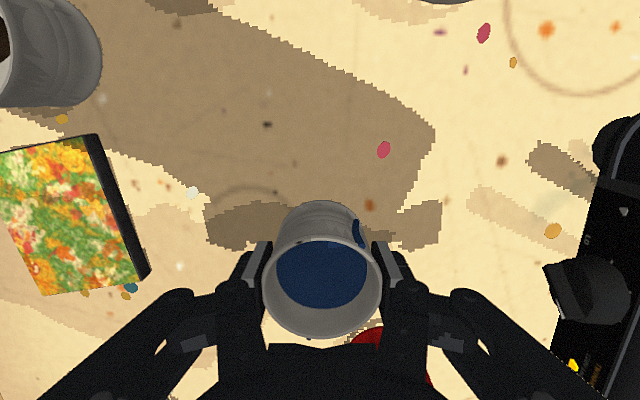

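```bash
python3 -m creep '[[[-0.02,0,0,0],[-0.08,0,0,0],[-0.18,0,0,0],[-0.3,0,0,0],[-0.44,0,0,0],[-0.58,0,0,0],[-0.7,0,0,0],[-0.74,0,0,0]]]'; python3 rel.py 0.597 0.129 0.2 -6.16; python3 - <<'E'
from h import *
i=imaging.camera_info('wrist');p,d=imaging.camera('wrist'); save('wrist7',p); np.savez('pics/wrist7.npz',p=p,d=d,pos=i['position'],ori=i['orientation'])
p,d=imaging.camera('side'); save('side7',cv2.resize(p[80:280,220:460],None,fx=3,fy=3,interpolation=cv2.INTER_CUBIC))
E
```

```text
clock: 10.65
eef_pos: [0.5221, -0.2519, 0.2044]
eef_rot: [-26.4, 89.6, -32.5]
ft_force: [1.1, -0.7, -1.0]
finger_gap: 0.591
t 10.65 p [ 0.5221 -0.2519  0.2044] x [ 0.006 -0.004 -1.   ] y [ 0.106  0.994 -0.003] z [ 0.994 -0.106  0.006] f [ 1.1 -0.7 -1. ] gap 0.591 q [-32.4  10.3  10.8  90.1  -0.   63.7]
shift mm [  3.4 386.8  34. ] frac [0.0138 1.547  0.136 ]
turn deg 0.06 frac 0.0004
```

View pics/wrist7.png

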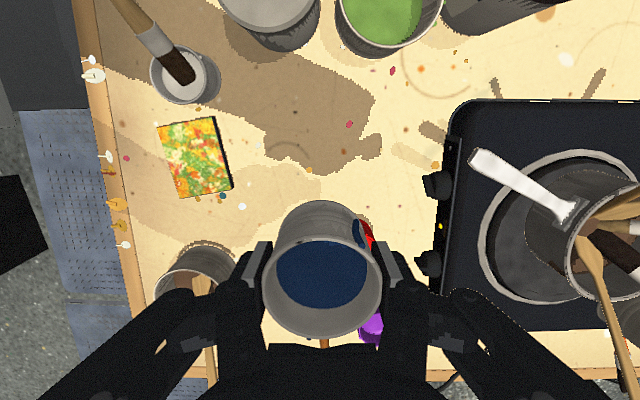

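View pics/side7.png

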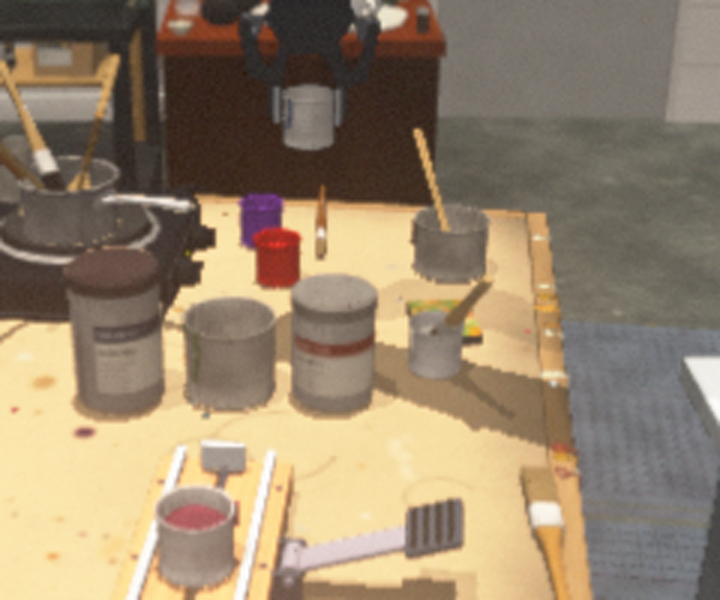

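The tin is gripped and clear of the bench. Its underside is about 0.19 m up, above the 142 mm row, so I'll carry it across.

```bash
python3 -m creep '[[[0,0.04,0,0],[0,0.12,0.01,0],[0,0.24,0.02,0],[0,0.38,0.03,0],[0,0.52,0.045,0],[0,0.65,0.055,0],[0,0.75,0.065,0],[0,0.8,0.07,0]]]'; python3 -m creep '[[[0,0.04,0,0],[0,0.12,0.01,0],[0,0.24,0.02,0],[0,0.38,0.03,0],[0,0.52,0.045,0],[0,0.64,0.055,0],[0,0.71,0.06,0],[0,0.74,0.066,0]]]'; python3 rel.py 0.597 0.129 0.1 -6.16
```

```text
clock: 11.55
eef_pos: [0.5578, -0.051, 0.1966]
eef_rot: [165.7, 89.7, 159.8]
ft_force: [-0.3, -0.5, 0.1]
finger_gap: 0.591
clock: 12.35
eef_pos: [0.5951, 0.129, 0.1987]
eef_rot: [-155.8, 89.9, -161.8]
ft_force: [0.8, -0.2, -1.5]
finger_gap: 0.594
t 12.35 p [0.5951 0.129  0.1987] x [-0.002 -0.001 -1.   ] y [ 0.105  0.994 -0.001] z [ 0.994 -0.105 -0.001] f [ 0.8 -0.2 -1.5] gap 0.594 q [  5.9  15.3  16.   90.8  -0.  102. ]
shift mm [98.7  0.3  2. ] frac [0.3948 0.0012 0.008 ]
turn deg 0.12 frac 0.0007
```

```bash
python3 -m creep '[[[0.04,0,0.008,0],[0.1,0,0.008,0],[0.16,0,0.008,0],[0.22,0,0.008,0],[0.28,0,0.008,0],[0.32,0,0.008,0],[0.34,0,0.008,0],[0.35,0,0.008,0]]]'; python3 rel.py 0.597 0.129 0.05 -6.16;python3 - <<'E'
from h import *
for c in ['wrist','side','top']:
    i=imaging.camera_info(c);p,d=imaging.camera(c); save(c+'8',p); np.savez('pics/%s8.npz'%c,p=p,d=d,pos=i['position'],ori=i['orientation'])
def ortho(c,p,i,name,zz=0.03):
    xs=np.arange(0.67,0.53,-0.0002); ys=np.arange(0.20,0.06,-0.0002)
    X,Y=np.meshgrid(xs,ys,indexing='ij')
    W=np.stack([X,Y,np.full_like(X,zz)],-1).reshape(-1,3)
    Rm=rot(i['orientation']); t=-Rm.T@np.array(i['position'])
    uv,_=cv2.projectPoints(W,cv2.Rodrigues(Rm.T)[0],t,K(i),np.array(i['dist_coeffs']))
    m=uv.reshape(X.shape+(2,)).astype(np.float32)
    save(name,cv2.resize(cv2.remap(p,m[...,0],m[...,1],cv2.INTER_CUBIC),(560,560)))
for c in ['top','side']:
    z=np.load('pics/%s4.npz'%c); ortho(c,z['p'],imaging.camera_info(c),'on_'+c)
z=np.load('pics/wrist8.npz'); i=imaging.camera_info('wrist'); i['position']=z['pos'];i['orientation']=z['ori']; ortho('wrist',z['p'],i,'on_wrist')
E
```

```text
clock: 13.15
eef_pos: [0.5971, 0.1278, 0.1113]
eef_rot: [-165.1, 89.9, -171.2]
ft_force: [0.1, 0.4, -1.6]
finger_gap: 0.592
t 13.15 p [0.5971 0.1278 0.1113] x [-0.001 -0.    -1.   ] y [ 0.106  0.994 -0.   ] z [ 0.994 -0.106 -0.001] f [ 0.1  0.4 -1.6] gap 0.592 q [  5.8  15.9   6.8  81.   -0.  101.9]
shift mm [61.3  1.2 -0.1] frac [ 0.2453  0.0048 -0.0005]
turn deg 0.06 frac 0.0003
```

View pics/on_top.png

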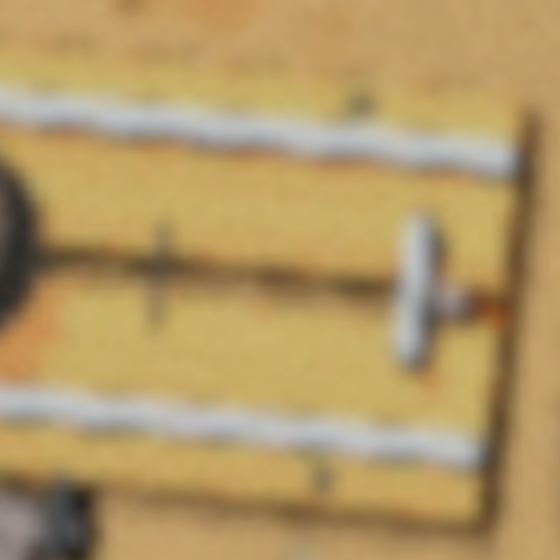

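View pics/on_side.png

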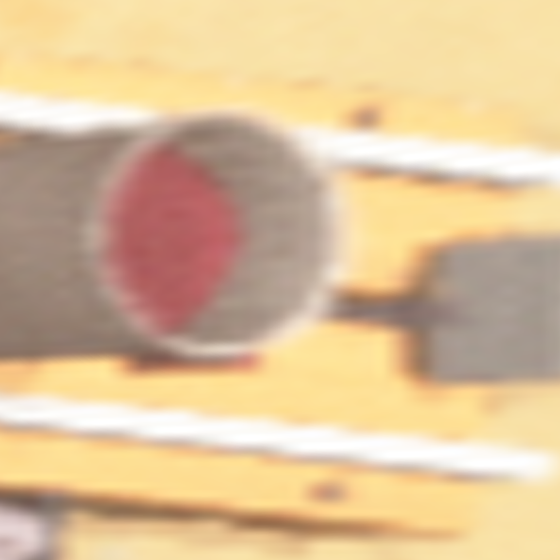

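View pics/wrist8.png

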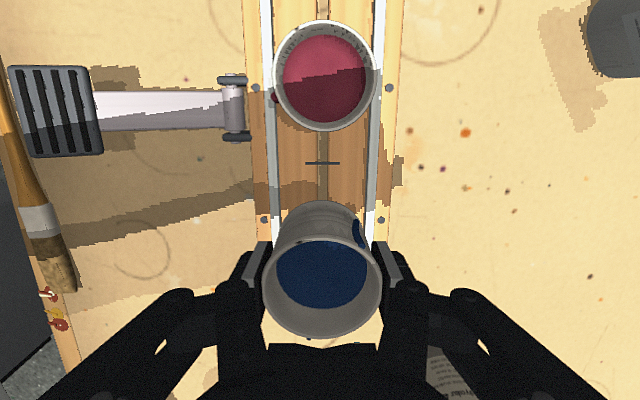

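View pics/side8.png

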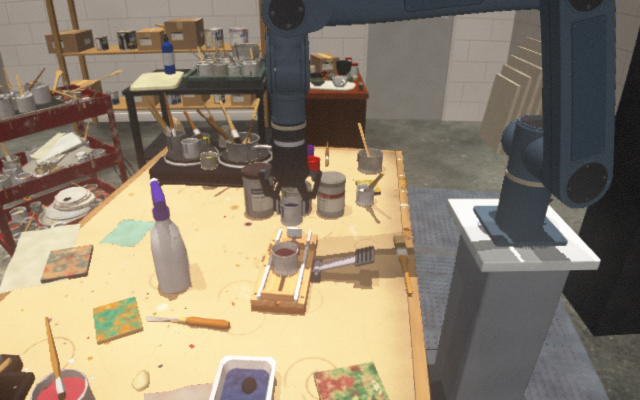

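```bash
python3 - <<'E'
from fit import *
z=np.load('pics/wrist8.npz'); i=imaging.camera_info('wrist'); i['position']=z['pos'];i['orientation']=z['ori']
save('w8crop',cv2.resize(z['p'][100:260,240:400],None,fx=3.7,fy=3.7,interpolation=cv2.INTER_CUBIC))
def onplane(uv,h):
    a=pix2world(i,[uv],[1.0])[0]; o=np.array(i['position']); return o+(a-o)*(h-o[2])/(a[2]-o[2])
print('line',onplane((322,163),.03), pix2world(i,[(312,163)],[z['d'][163,312]]))
# rails at row 180
g=z['p'][185,240:400].astype(int); print([tuple(x) for x in g[20:45]]); 
P,uv=cloud(i,z['d'])
yaw=-.1075;M=np.array([[np.cos(yaw),-np.sin(yaw)],[np.sin(yaw),np.cos(yaw)]])
r=P[(P[:,2]>.037)&(P[:,2]<.044)&(P[:,1]>.13)&(P[:,1]<.30)&(P[:,0]>.55)&(P[:,0]<.66)]
L=r[:,:2]@M; h,e=np.histogram(L[:,0],bins=np.arange(.53,.63,.001)); print([(round(a,3),int(b)) for a,b in zip(e,h) if b>20])
r=P[(P[:,2]>.027)&(P[:,2]<.034)&(P[:,1]>.13)&(P[:,1]<.30)&(P[:,0]>.5)&(P[:,0]<.68)]
print('bed z',np.median(r[:,2]))
L=r[:,:2]@M; h,e=np.histogram(L[:,0],bins=np.arange(.5,.66,.001)); print([(round(a,3),int(b)) for a,b in zip(e,h) if b>20][::1])
# held tin rim
t=P[(np.hypot(P[:,0]-.597,P[:,1]-.129)<.034)&(P[:,2]>.135)&(P[:,2]<.16)]
print('tin rim',circ(t[t[:,2]>.142]),np.percentile(t[:,2],[50,95,99]),(t.max(0)+t.min(0))/2,np.ptp(t,axis=0),len(t))
E
```

```text
line [0.60151545 0.15954    0.03      ] [[0.59408243 0.16081247 0.03246076]]
[(np.int64(128), np.int64(94), np.int64(66)), (np.int64(129), np.int64(95), np.int64(63)), (np.int64(125), np.int64(93), np.int64(60)), (np.int64(127), np.int64(93), np.int64(58)), (np.int64(123), np.int64(93), np.int64(58)), (np.int64(127), np.int64(95), np.int64(62)), (np.int64(126), np.int64(96), np.int64(63)), (np.int64(134), np.int64(99), np.int64(65)), (np.int64(109), np.int64(89), np.int64(71)), (np.int64(160), np.int64(163), np.int64(157)), (np.int64(175), np.int64(176), np.int64(170)), (np.int64(179), np.int64(181), np.int64(170)), (np.int64(174), np.int64(175), np.int64(166)), (np.int64(169), np.int64(170), np.int64(163)), (np.int64(168), np.int64(171), np.int64(160)), (np.int64(169), np.int64(174), np.int64(163)), (np.int64(173), np.int64(174), np.int64(167)), (np.int64(156), np.int64(156), np.int64(149)), (np.int64(89), np.int64(95), np.int64(94)), (np.int64(120), np.int64(101), np.int64(82)), (np.int64(172), np.int64(126), np.int64(83)), (np.int64(131), np.int64(99), np.int64(69)), (np.int64(127
[... 2910 characters left out ...]
154), (np.float64(0.607), 164), (np.float64(0.608), 161), (np.float64(0.609), 173), (np.float64(0.61), 174), (np.float64(0.611), 177), (np.float64(0.612), 181), (np.float64(0.613), 211), (np.float64(0.614), 52), (np.float64(0.622), 86), (np.float64(0.623), 276), (np.float64(0.624), 268), (np.float64(0.625), 286), (np.float64(0.626), 262), (np.float64(0.627), 277), (np.float64(0.628), 266), (np.float64(0.629), 278), (np.float64(0.63), 263), (np.float64(0.631), 273), (np.float64(0.632), 263), (np.float64(0.633), 257), (np.float64(0.634), 159)]
tin rim [0.59786056 0.1289837  0.02457783] [0.14534722 0.15386958 0.15824984] [0.59731482 0.1276635  0.14749546] [0.06635835 0.05219463 0.02498778] 6593
```

View pics/w8crop.png

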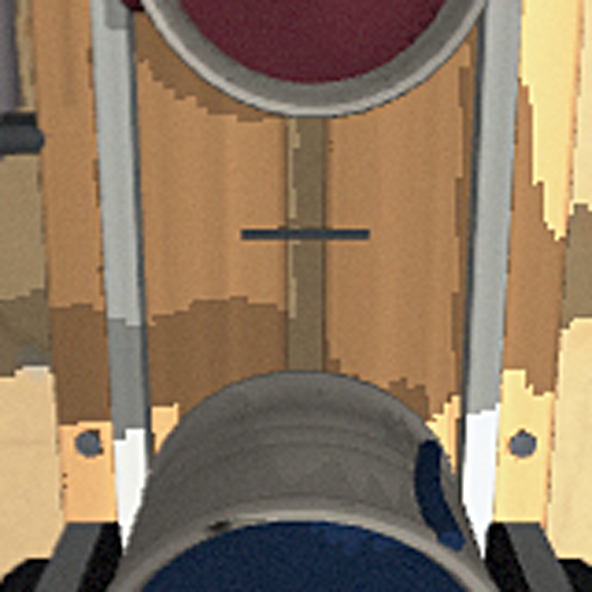

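The wrist picture puts the nest mark line at (322,163). From it the nest works out at (0.598,0.129), and the held tin's rim centre at (0.598,0.129). Descending straight down.

```bash
python3 -m creep '[[[0.03,0,0,0],[0.07,0,0,0],[0.11,0,0,0],[0.15,0,0,0],[0.18,0,0,0],[0.2,0,0,0],[0.21,0,0,0],[0.22,0,0,0]]]'; python3 -m creep '[[[0,0,0,0],[0,0,0,0],[0,0,0,0],[0,0,0,0],[0,0,0,0],[0,0,0,0],[0,0,0,0],[0,0,0,0]]]'; python3 rel.py 0.5975 0.129 0.055 -6.16;python3 - <<'E'
from fit import *
for c in ['wrist','side','top']:
    i=imaging.camera_info(c);p,d=imaging.camera(c); save(c+'9',p if c=='wrist' else cv2.resize(p[170:300,230:390] if c=='side' else p[130:280,160:340],None,fx=4,fy=4,interpolation=cv2.INTER_CUBIC)); np.savez('pics/%s9.npz'%c,p=p,d=d,pos=i['position'],ori=i['orientation'])
    P,uv=cloud(i,d)
    r=P[(np.hypot(P[:,0]-.598,P[:,1]-.129)<.034)&(P[:,2]>.082)&(P[:,2]<.1)]
    if len(r)>20: print(c,'rim',circ(r),np.percentile(r[:,2],[50,95,99]),len(r))
for k in range(5): 
    o=ctrl.get_obs(); print(o['eef_pos'],o['ft_force'])
E
```

```text
clock: 14.1
eef_pos: [0.5975, 0.1279, 0.057]
eef_rot: [14.8, 90.0, 8.7]
ft_force: [0.1, 0.8, -1.2]
finger_gap: 0.588
clock: 14.9
eef_pos: [0.5974, 0.1279, 0.0571]
eef_rot: [137.4, 90.0, 131.3]
ft_force: [-0.8, -1.1, -0.7]
finger_gap: 0.593
t 14.9 p [0.5974 0.1279 0.0571] x [-0.  0. -1.] y [0.106 0.994 0.   ] z [ 0.994 -0.106 -0.   ] f [-0.8 -1.1 -0.7] gap 0.593 q [  5.8  17.2   2.1  75.    0.  101.9]
shift mm [2.1 1.1 0. ] frac [0.0083 0.0044 0.0001]
turn deg 0.06 frac 0.0003
wrist rim [0.59816372 0.1293259  0.02410508] [0.0911821  0.09892975 0.09968367] 6000
side rim [0.59582843 0.12987369 0.02422463] [0.08851516 0.09732059 0.09898348] 222
top rim [ 0.39234954 -0.17006839  0.33910864] [0.09097207 0.09486221 0.09502556] 24
[0.59735245 0.12789569 0.05702263] [ 0.42507981  0.62741824 -1.95245059]
[0.59735245 0.12789569 0.05702263] [ 0.42507981  0.62741824 -1.95245059]
[0.59735245 0.12789569 0.05702263] [ 0.42507981  0.62741824 -1.95245059]
[0.59735245 0.12789569 0.05702263] [ 0.42507981  0.62741824 -1.95245059]
[0.59735245 0.12789569 0.05702263] [ 0.42507981  0.62741824 -1.95245059]
```

View pics/side9.png

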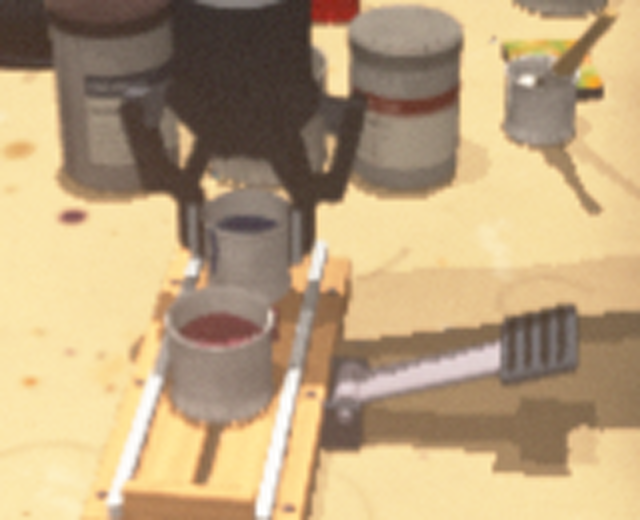

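View pics/wrist9.png

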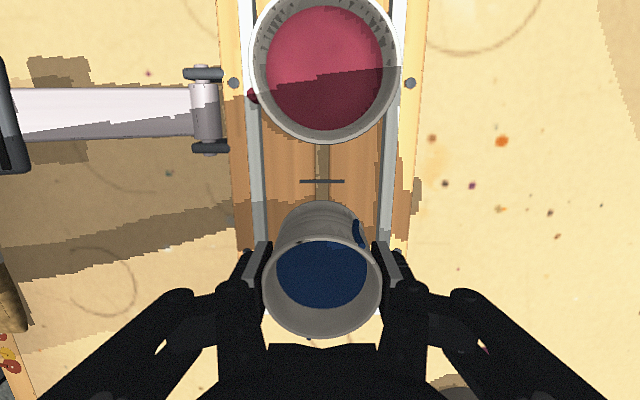

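View pics/top9.png

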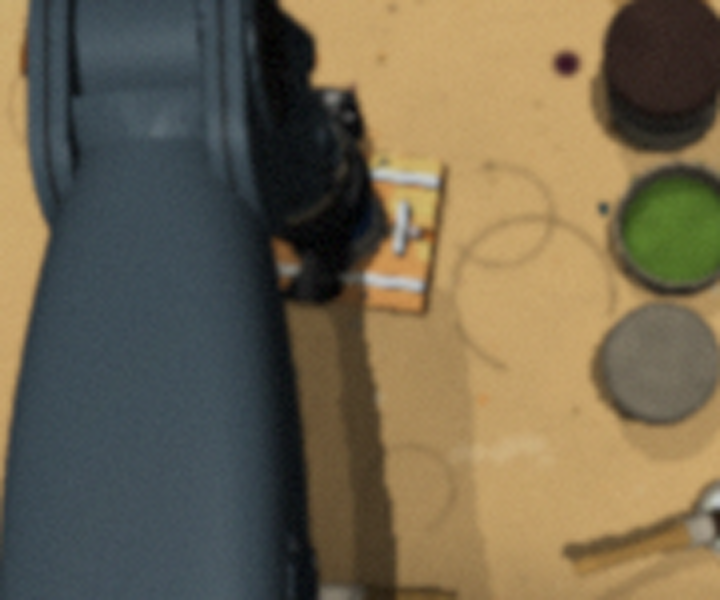

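```bash
python3 - <<'E'
from fit import *
for c in ['wrist','side']:
    z=np.load('pics/%s9.npz'%c); i=imaging.camera_info(c); i['position']=z['pos'];i['orientation']=z['ori']
    P,uv=cloud(i,z['d'])
    rr=np.hypot(P[:,0]-.598,P[:,1]-.1293)
    # jaw-direction fingers excluded: use angle away from jaws
    a=np.abs((P[:,0]-.598)/np.maximum(rr,1e-6))
    s=P[(rr>.0225)&(rr<.027)&(a<.85)&(P[:,2]>.08)&(P[:,2]<.098)]
    print(c,len(s),np.percentile(s[:,2],[25,50,75,95]))
    top=s[s[:,2]>np.percentile(s[:,2],50)]
    A=np.c_[top[:,:2]-[.598,.1293],np.ones(len(top))]; print('plane',np.linalg.lstsq(A,top[:,2],rcond=None)[0])
    o=np.array(i['position'])
    if c=='wrist':
        for h in (.03,.0315):
            v=pix2world(i,[(322,181.3)],[1.])[0]; w=o+(v-o)*(h-o[2])/(v[2]-o[2]); print('nest via line',h,w[:2]-.031*np.array([.1073,.9942]))
    dn=P[(np.hypot(P[:,0]-.607,P[:,1]-.2165)<.035)&(P[:,2]>.076)&(P[:,2]<.09)]; print('done',circ(dn),len(dn))
    pd=P[(np.hypot(P[:,0]-.441,P[:,1]-.2195)<.006)]; print('pad z',np.median(pd[:,2]) if len(pd) else None)
    lows=P[(rr<.029)&(a<.8)&(P[:,1]>.135)&(P[:,2]>.035)&(P[:,2]<.06)]; print('lowest side pts',np.percentile(lows[:,2],[1,5,20]) if len(lows) else None)
E
```

```text
wrist 3477 [0.08460568 0.08966289 0.09181546 0.09283179]
plane [-0.0071581   0.01021839  0.09172028]
nest via line 0.03 [0.59843541 0.12856784]
nest via line 0.0315 [0.59847351 0.12895557]
done [0.60837166 0.21593649 0.02671269] 4077
pad z None
lowest side pts [0.04372478 0.04469606 0.04658059]
side 102 [0.08342584 0.08623372 0.08900799 0.09132309]
plane [-0.00321262  0.00725165  0.08904744]
done [0.60626814 0.2182888  0.02741717] 120
pad z 0.0038622996241070018
lowest side pts [0.04402511 0.04494698 0.05031641]
```

All checks agree: the tin is within about 1 mm of the nest centre, roughly 11 mm above the bed and upright, the treadle is up and the row is undisturbed. Handing in.

```bash
python3 -c "
from plant import finish_job
print(finish_job())"
```

```text
the job is handed in; nothing more can be done
None
```

I handed the job in at about 15 s, well inside the 67 s limit; no verdict is reported. I pressed the treadle to its stop: the force rose to 30 N while the tool moved only 0.7 mm. I then let it up, and the finished tin slid about 17 mm onto the ledge. Next I took the blue-filled metal tin, not the red or purple one, carried it about 0.19 m up over the row, and held it over the nest.

**Last checks:**
- **Centring:** the wrist camera put the tin at (0.598, 0.129) and the nest at (0.5985, 0.129), so they are within about 1 mm.
- **Height and tilt:** the tin's underside is about 11 mm above the bed (10 to 12 mm depending on the reading), and its tilt is under 0.02 rad.
- **Grip and contact:** the grip was steady, and the wrist force of 1 to 2 N is about what the tin's weight would give.
- **Treadle and row:** the pictures showed the treadle up and no sign that the row had moved.

**Disagreements:** the side camera put the nest about 3 mm nearer the robot than the other two cameras. It also showed the tin about 2 mm nearer, so the centring still holds. My last depth check of the treadle pad hit the bench instead of the pad, so "up" rests on the side picture alone.

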